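# Set the seam of a trim panel with the tool from the bin

## Task

Draw the panel carrier towards the robot until it is fully home against its two stops (its far edge is easily hooked). Then lift the seam tool (the one with the thin bent shank and ball tip) out of the bin and run its tip slowly and lightly along the whole seam of the panel, starting at the end with the round steel stud and keeping on the grey seam band. Finally lay the tool down gently, wholly on the cork pad, and leave everything else where it is: the spatula in the bin, carrier home, tub and glass jar undisturbed.

Things in the scene. Friction and masses are not known exactly. Their poses are not given: they have to be found in the camera images.
- jig: fixed steel base plate (250 x 190 mm, 6 mm thick) with two side rails 24 mm high and, at its near end, two dark stop blocks 26 mm high. Origin on the table, 90 mm from its near end; its x axis points away from the robot, along the rails, y to the left, z up
- carrier (a joint): slide of the plywood carrier (140 mm along x, 168 mm wide, its underside 7 mm and its top edge 49 mm above the table) along the jig's x axis, in m: 0 = home, against the stops; grows up to 0.085 away from the robot. Stiff: about 4 N to move it
- carrier_edge (a point): middle of the top of the carrier's far edge, on its outer (far) upright face, 49 mm above the table. That face is 168 mm wide, runs down to 7 mm above the table and is the place to hook with shut fingers; behind it is only the 6 mm base plate between the rails
- panel: black foam-backed trim panel on the carrier, x -66 to +46 mm, y -81 to +81 mm. Origin on its top face (49 mm above the table), axes as the jig's. It yields down on a spring: 1 N to start, then 0.5 N per mm, 12 mm at most. The seam is a grey 14 mm wide band with a white stitch line, gently curved, 120 mm long in y, flush with the top; a round steel stud 14 mm across marks its start (at -y)
- seam0 (a point): point on the seam's middle line on the panel's top face, its start, beside the stud
- seam1 (a point): point on the seam's middle line on the panel's top face, 30 mm on in y
- seam2 (a point): point on the seam's middle line on the panel's top face, 60 mm on in y (the middle)
- seam3 (a point): point on the seam's middle line on the panel's top face, 90 mm on in y
- seam4 (a point): point on the seam's middle line on the panel's top face, its far end (at +y)
- bin: fixed open grey plastic bin, 220 (x) x 208 (y) x 45 mm high outside, walls and floor 4 mm. Origin under its centre on the table. It and the cork pad may be on either side of the jig. Two wooden-handled tools lie side by side in it, in either order, about 80 mm apart, handles away from the robot
- seam_tool: the seam tool, 80 g: square wooden handle 90 x 20 x 20 mm, then a thin round steel shank 6 mm thick, bent down at the end to a ball tip of 8 mm diameter. Origin at the middle of the handle's underside, near the centre of mass; the handle lies along x (from -45 to +45 mm), the tip points to -x, z up
- tool_tip (a point): centre of the seam tool's ball tip (radius 4 mm), 115 mm from the tool's origin to -x and 5.5 mm above the handle's underside
- tool_butt (a point): centre of the butt end of the seam tool's handle, 45 mm from its origin to +x, 10 mm above the underside
- spatula: bystander in the bin: the same handle with a straight shank and a flat steel blade 50 x 24 mm; origin and axes as the seam tool's, 120 mm to the blade's end
- cork_pad: fixed flat cork pad, 240 (x) x 170 (y) x 8 mm. Origin under its centre on the table
- white_tub: bystander: white lidded tub, 72 mm in diameter, 60 mm high, origin under its centre
- glass_jar: bystander: small glass jar, 40 mm in diameter, 55 mm high, origin under its centre
Things that resemble listed ones, but are neither listed nor needed, are in the scene too. Leave any purple look-alike of the seam_tool alone.

How it is judged:
On the way, in this order (a step that is already met when the one before it is completed fails the run):
1. the carrier is drawn home against the two stops, the seam tool still in the bin (value of joint carrier below 0.005 m and height (world z) of seam_tool below 0.03 m), for 0.2 s.
2. the seam tool is lifted out of the bin (height (world z) of seam_tool above 0.08 m and value of joint carrier below 0.005 m), for 0.1 s.
3. the tool's tip presses on the seam at the seam's start, beside the stud (within 10 mm), with the carrier home (horizontal distance between tool_tip and seam0 below 0.01 m and contact force between seam_tool and panel above 0.3 N and value of joint carrier below 0.005 m), for 0.05 s.
4. the tool's tip presses on the seam a quarter of the way along (within 10 mm), with the carrier home (horizontal distance between tool_tip and seam1 below 0.01 m and contact force between seam_tool and panel above 0.3 N and value of joint carrier below 0.005 m), for 0.05 s.
5. the tool's tip presses on the seam at the middle of the seam (within 10 mm), with the carrier home (horizontal distance between tool_tip and seam2 below 0.01 m and contact force between seam_tool and panel above 0.3 N and value of joint carrier below 0.005 m), for 0.05 s.
6. the tool's tip presses on the seam three quarters of the way along (within 10 mm), with the carrier home (horizontal distance between tool_tip and seam3 below 0.01 m and contact force between seam_tool and panel above 0.3 N and value of joint carrier below 0.005 m), for 0.05 s.
7. the tool's tip presses on the seam at the seam's far end (within 10 mm), with the carrier home (horizontal distance between tool_tip and seam4 below 0.01 m and contact force between seam_tool and panel above 0.3 N and value of joint carrier below 0.005 m), for 0.05 s.
At the end, for the whole second after the job is handed in: the seam tool lies still on the cork pad, its tip and its butt both within the pad's outline and no more than 26 mm above the table; the carrier is within 5 mm of its stops; the spatula lies in the bin (x of tool_tip in the frame of cork_pad between -0.122 and 0.122 m and y of tool_tip in the frame of cork_pad between -0.087 and 0.087 m and z of each of tool_tip, tool_butt in the frame of cork_pad below 0.026 m and x of tool_butt in the frame of cork_pad between -0.122 and 0.122 m and y of tool_butt in the frame of cork_pad between -0.087 and 0.087 m and linear speed of seam_tool below 0.02 m/s and angular speed of seam_tool below 0.2 rad/s and value of joint carrier below 0.005 m and x of spatula in the frame of bin between -0.11 and 0.11 m and y of spatula in the frame of bin between -0.104 and 0.104 m and height (world z) of spatula below 0.04 m); the robot touches nothing.
It fails at once if the tool moves faster than 0.15 m/s while pressing on the panel, or presses on it with more than 20 N (contact force between seam_tool and panel above 20 N or (contact force between seam_tool and panel above 0.3 N and linear speed of seam_tool above 0.15 m/s)).
It fails at once if the tool presses on the panel more than 22 mm from every listed point of the seam (contact force between seam_tool and panel above 0.3 N and horizontal distance between tool_tip and seam0 above 0.022 m and horizontal distance between tool_tip and seam1 above 0.022 m and horizontal distance between tool_tip and seam2 above 0.022 m and horizontal distance between tool_tip and seam3 above 0.022 m and horizontal distance between tool_tip and seam4 above 0.022 m).
It fails at once if the tool is dropped or thrown onto the cork pad (arrives faster than 0.7 m/s) (horizontal distance between seam_tool and cork_pad below 0.15 m and height (world z) of seam_tool below 0.03 m and linear speed of seam_tool above 0.7 m/s).
It fails at once if the spatula is lifted out of the bin (height (world z) of spatula above 0.07 m).
It fails at once if the tub or the glass jar is moved more than 30 mm or tipped (distance of any of white_tub, glass_jar from where it was at the start of the episode above 0.03 m or angle between any of white_tub, glass_jar's own z axis and vertical above 0.4 rad).
It also fails if it takes over 66 s, if anything falls off the work surface, if the arm or the gripper's body presses on something with over 40 N, if the wrist force passes 120 N, or if a joint passes its speed limit or range.

## Robot

A 6-joint arm with a two-finger parallel gripper is mounted at the origin on the work surface. World frame = base frame: x ahead of the robot, y to its left, z up, the work surface at z = 0. Lengths are in m, angles in rad, forces in N, time in s.
With the tool pointing down it reaches from about 0.325 to 0.9 m from the base axis. Payload 3.5 kg.
Tool frame: the origin (TCP) lies on the mounting face of the last link; the fingertips stand 173 mm ahead of it and the grasp point (between the pads) lies 155 mm ahead of it; y points along the fingers, z is the direction in which the jaws open and shut, and the axes are right-handed (so a half turn about y gives the same grasp; the last joint's range is limited). The gripper opens to 85 mm and grips with 20 to 120 N. Pads are 22 mm wide; open, the fingers measure 114 mm over their backs; the gripper's body (76 mm by 85 mm) begins 54 mm behind the grasp point. The pads swing forward as they close: fully open they stand 13 mm farther back than shut.
Start: joints at [1.18, 0.276, -0.026, 1.268, 0, 1.467], TCP at [0.177, 0.599, 0.405] pointing down, gripper open.
Joint ranges: [-3.12, 3.12], [-0.85, 1.88], [-1.08, 1.24], [-1.95, 2.15], [-1.57, 1.53], [-3.14, 3.14]. Speed limits (rad/s): [2.57, 2.57, 3.14, 3.14, 3.14, 3.14].

## Interface

Orientations are given as a rotation vector (axis times angle).
In Python, from workcell import observe, grab_frame, get_calibration, sign_off gives the robot as it stands.
- The arm moves only by the tool play_rows, never from a script. Its argument "motion" is a list of rows, each a list of 6 numbers: the shift along the tool's x, y, z in cm, then the turn, a rotation vector about the tool's x, y, z in degrees. A call has 1 to 5 rows; each row shifts and turns the commanded pose from where the row before left it, along the tool's axes as they then stand; what a row does not reach is not made up. A row lasts 1/10 s, in which the tool goes at most 50 mm and 8.59 degrees, less where a joint would pass 70% of its speed; a pose out of reach is approached as far as the arm can. A call with a gripper value outside its range is refused whole. "fingers" is the opening, from 0 (shut) to 1 (fully open), set as the call begins (left out, the last holds). The fingers move at their own pace and stop on an object; "squeeze" is the grip in N (left out, the last holds). Time passes only in rows, so rows that do not move let the fingers close. It gives the time, the measured TCP pose, the force and the opening at its end, in the units of the state.
- observe(): the state, without advancing time (a new reading comes with each control period).
- grab_frame(name): name is "scene" or "side" or "wrist"; returns (picture, depth): 480x640x3 uint8, red, green, blue; 480x640 float32, m along the optical axis (not along the pixel's ray), 0 where there is no reading.
- get_calibration(name): a dict with "fov_y" (degrees; the focal length in pixels is half the picture's height over the tangent of half this angle, whatever the lens; pixels are square), "cx", "cy" (the principal point, pixels), "rvec" (rotation vector, rad) and "tvec" (3), from world to camera coordinates, as OpenCV has them; the wrist camera has in their place "T_tool_cam" (4x4, takes a point from camera to tool coordinates, whose origin is the TCP and whose axes are the tool frame's). Camera axes: x right, y down, z forward; pixel columns grow to the right and rows downward; lengths in m; the calibration is good to about 2 mm. A picture is of the moment at which its call begins: read the wrist's pose just before it. get_calibration takes no time and is no camera call.
- sign_off(): hands the job in, once; it reports no verdict.
The state is a dict: "time_s": time; "q": joint angles; "qvel": joint speeds; "effort": joint torques, N m; "eef_pos": TCP position; "ee_rot": TCP orientation; "force": force on the tool from outside, world axes, zero at the start; "wrist_torque": the same for the moment, N m; "gripper_width": finger opening in m.
Only numpy, scipy, OpenCV 4.12 (cv2) and the standard library are available. Lean on these libraries where they do the work, as an engineer would, in place of code of your own. Each camera call takes 0.05 s, during which the arm holds its last target. There are 200 camera calls.

## Working session

There is one attempt and no reset: what is moved stays moved. The work goes in short steps, Python scripts to look and compute and a tool call to move; the robot and the scene stay as the last step left them, time stands still between calls to the robot, and variables do not carry over. Pictures are saved under pics/ and viewed, on a budget of 10 in all, crops included, one or two more only if the job needs it, and the job is handed in when it is done.

Besides the shell and the picture viewer there is one more tool, called after ">>>" by a JSON object that holds its "api" and its "payload". play_rows: Moves the arm, as the interface text tells. Its arguments: {"type":"object","properties":{"motion":{"type":"array","items":{"type":"array","items":{"type":"number"}}},"fingers":{"type":"number"},"squeeze":{"type":"number"}},"required":["motion"]}

```bash
mkdir -p pics; ls; cat > h.py <<'E'
import numpy as np, cv2
from scipy.spatial.transform import Rotation as R
from workcell import observe, grab_frame, get_calibration, sign_off
def K(c,n=480):
    f=240/np.tan(np.radians(c['fov_y'])/2)
    return f,c['cx'],c['cy']
def cam(name,st=None):
    c=get_calibration(name);f,cx,cy=K(c)
    if 'rvec' in c:
        Rm=R.from_rotvec(np.ravel(c['rvec'])).as_matrix();t=np.ravel(c['tvec'])
        return f,cx,cy,Rm.T,-Rm.T@t
    st=st or observe();T=np.eye(4);T[:3,:3]=R.from_rotvec(st['ee_rot']).as_matrix();T[:3,3]=st['eef_pos']
    T=T@np.array(c['T_tool_cam']);return f,cx,cy,T[:3,:3],T[:3,3]
def ray(C,uv,z):
    f,cx,cy,Rm,o=C;uv=np.atleast_2d(uv).astype(float)
    d=np.c_[(uv[:,0]-cx)/f,(uv[:,1]-cy)/f,np.ones(len(uv))]@Rm.T
    return o+d*((z-o[2])/d[:,2])[:,None]
def proj(C,p):
    f,cx,cy,Rm,o=C;q=(np.atleast_2d(p)-o)@Rm;return np.c_[cx+f*q[:,0]/q[:,2],cy+f*q[:,1]/q[:,2]]
def cloud(C,d):
    f,cx,cy,Rm,o=C;v,u=np.mgrid[:480,:640]
    return o+(np.dstack([(u-cx)/f,(v-cy)/f,np.ones_like(d)])*d[...,None])@Rm.T
def save(n,im): cv2.imwrite('pics/'+n+'.png',im[...,::-1])
E
python3 - <<'E'
from h import *
st=observe();print({k:np.round(v,3) for k,v in st.items()})
print(R.from_rotvec(st['ee_rot']).as_matrix().round(2))
for n in ['scene','side','wrist']:
    print(n,get_calibration(n)); im,d=grab_frame(n); save(n+'0',im); np.savez('pics/'+n+'0.npz',im=im,d=d)
    C=cam(n,st);print(C[4],ray(C,[[0,0],[639,0],[0,479],[639,479]],0).round(2).tolist())
a=[cv2.imread(f'pics/{n}0.png') for n in['scene','side']]
E
```

```text
pics
{'time_s': np.float64(0.0), 'q': array([ 1.18 ,  0.277, -0.028,  1.268, -0.   ,  1.467]), 'qvel': array([-0.001,  0.001,  0.   ,  0.   ,  0.   ,  0.   ]), 'effort': array([ 2.0000e-03, -4.4551e+01,  2.9520e+01,  1.6000e-02, -0.0000e+00,
       -0.0000e+00]), 'eef_pos': array([0.177, 0.599, 0.404]), 'ee_rot': array([-1.561,  0.226, -0.226]), 'force': array([-0.578,  0.311,  0.362]), 'wrist_torque': array([-0.018,  0.014, -0.008]), 'gripper_width': np.float64(0.085)}
[[ 0.96 -0.    0.28]
 [-0.28 -0.    0.96]
 [-0.   -1.   -0.  ]]
scene {'fov_y': 56.94904455460487, 'cx': 314.6476489685079, 'cy': 241.7612784861418, 'rvec': array([ 2.09435944,  0.84860127, -0.45011223]), 'tvec': array([-0.2094842 , -0.20749196,  1.42388094])}
[ 1.04621104 -0.73496395  0.69256332] [[-4.77, 0.59, -0.0], [0.03, 4.11, 0.0], [0.46, -0.86, 0.0], [1.16, -0.18, 0.0]]
side {'fov_y': 52.85309276203171, 'cx': 312.33047864595693, 'cy': 239.96063153913167, 'rvec': array([ 2.14422391,  0.28650691, -0.12813849]), 'tvec': array([-0.41894524, -0.1069964 ,  1.755037  ])}
[ 0.7741784  -1.36652647  0.89463481] [[-4.44, 3.88, 0.0], [3.34, 7.12, 0.0], [0.09, -1.02, 0.0], [1.27, -0.7, 0.0]]
wrist {'fov_y': 69.45336952590183, 'cx': 321.00724644283594, 'cy': 238.9715832619075, 'T_tool_cam': array([[ 3.36363444e-04,  9.62997373e-01,  2.69510567e-01,
        -6.80277289e-02],
       [-1.97089741e-03, -2.69509421e-01,  9.62995736e-01,
         3.11298891e-02],
       [ 9.99998001e-01, -8.55094242e-04,  1.80731592e-03,
        -7.12006268e-04],
       [ 0.00000000e+00,  0.00000000e+00,  0.00000000e+00,
         1.00000000e+00]])}
[0.11180616 0.61747822 0.37244218] [[-0.1, 0.37, 0.0], [0.07, 0.94, 0.0], [0.42, 0.06, 0.0], [0.67, 0.91, 0.0]]
```

View pics/scene0.png

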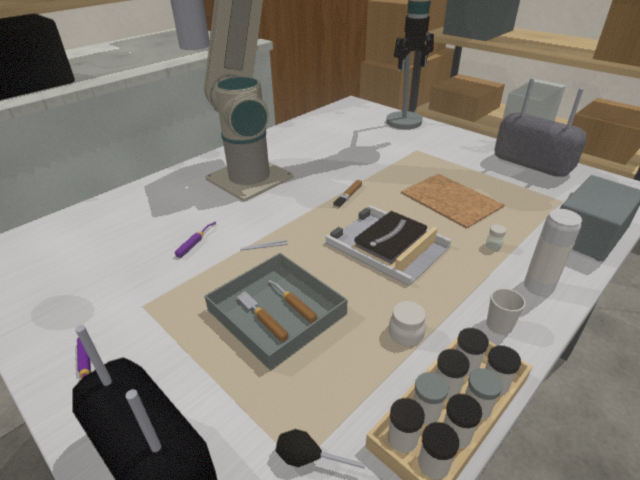

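View pics/side0.png

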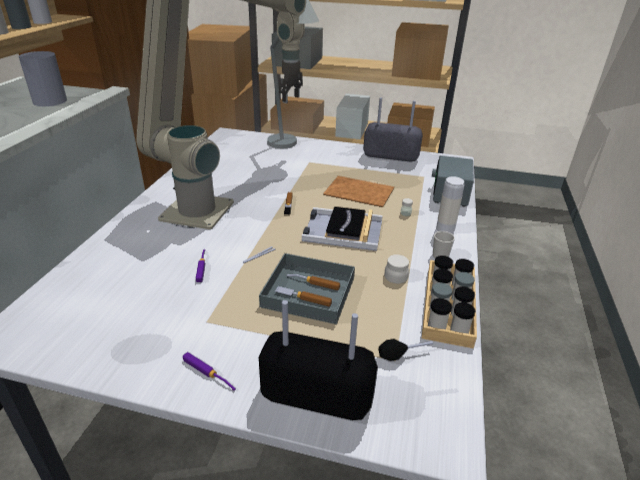

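The scene view shows the bin (275,308) holding the spatula (blade 247,300; handle 270,322) and the bent-shank tool (tip 273,285; handle 300,305). The jig is at (390,243), the cork at (452,198), the tub at (407,323) and the jar at (496,237). Things that could be taken for the seam tool: the spatula, the brush at (347,192), the scribe at (264,245), and the purple tools at (195,238) and (84,355). I choose the tool at (295,300).

```bash
python3 - <<'E'
from h import *
z=np.load('pics/scene0.npz');im,d=z['im'],z['d'];C=cam('scene');P=cloud(C,d)
hsv=cv2.cvtColor(im,cv2.COLOR_RGB2HSV)
def rect(m,zl,zh,name,box):
    u0,v0,u1,v1=box;M=np.zeros_like(m);M[v0:v1,u0:u1]=1
    k=m&M&(P[...,2]>zl)&(P[...,2]<zh)&(d>0);pts=P[k][:,:2].astype(np.float32)
    (c,s,a)=cv2.minAreaRect(pts);print(name,k.sum(),'c',np.round(c,4),'s',np.round(s,4),'a',round(a,1),'z',np.percentile(P[k][:,2],[5,50,95]).round(3))
    return pts
A=np.ones(im.shape[:2],bool)
H,S,V=[hsv[...,i].astype(int) for i in range(3)]
wood=(H<16)&(S>130)&(V>60)
rect(A,.035,.05,'binrim',(200,250,352,365))
rect(wood,.0,.03,'cork',(395,170,510,228))
rect((V<60),.04,.06,'panel',(345,205,440,265))
rect(A,.018,.06,'jigall',(320,200,455,285))
rect(A,.003,.03,'jig',(320,200,455,285))
n,l,s,c=cv2.connectedComponentsWithStats((wood&(P[...,2]<.08)).astype(np.uint8))
for i in range(1,n):
    x,y,w,h,a=s[i]
    if a>60 and 200<x<350 and y>250:
        rect(l==i,0,.05,'handle%s'%s[i],(0,0,640,480))
rect(A,.03,.07,'tub',(385,298,428,345))
rect(A,.01,.07,'jar',(484,222,508,252))
crop=np.hstack([cv2.resize(im[250:370,200:360],(400,300),interpolation=2),cv2.resize(im[195:285,325:445],(400,300),interpolation=2)])
save('crop1',crop)
E
```

```text
binrim 1363 c [ 0.5083 -0.3324] s [0.21   0.2241] a 87.9 z [0.036 0.042 0.046]Traceback (most recent call last):
  File "<stdin>", line 13, in <module>
  File "<stdin>", line 7, in rect
    return _quantile_unchecked(
        a, q, axis, out, overwrite_input, method, keepdims, weights)
    return _ureduce(a,
                    func=_quantile_ureduce_func,
    ...<5 lines>...
                    overwrite_input=overwrite_input,
                    method=method)
    r = func(a, **kwargs)
    result = _quantile(arr,
                       quantiles=q,
    ...<2 lines>...
                       out=out,
                       weights=wgt)
    slices_having_nans = np.isnan(arr[-1, ...])
                                  ~~~^^^^^^^^^
IndexError: index -1 is out of bounds for axis 0 with size 0
```

```bash
python3 - <<'E'
from h import *
z=np.load('pics/scene0.npz');im,d=z['im'],z['d'];C=cam('scene');P=cloud(C,d)
hsv=cv2.cvtColor(im,cv2.COLOR_RGB2HSV)
H,S,V=[hsv[...,i].astype(int) for i in range(3)]
def rect(m,zp,name,box):   # colour mask, rays onto plane zp
    u0,v0,u1,v1=box;M=np.zeros(m.shape,bool);M[v0:v1,u0:u1]=1;m=m&M
    n,l,s,_=cv2.connectedComponentsWithStats(m.astype(np.uint8))
    if n<2: print(name,'none');return
    k=l==1+np.argmax(s[1:,4]);v,u=np.nonzero(k);pts=ray(C,np.c_[u,v],zp)[:,:2].astype(np.float32)
    (c,s,a)=cv2.minAreaRect(pts);print(name,k.sum(),'c',np.round(c,4),'s',np.round(s,4),'a',round(a,1),'depth z',np.percentile(P[k][:,2],[5,50,95]).round(3))
wood=(H<16)&(S>130)&(V>60)
print(hsv[200,450],P[200,450])
rect((H<20)&(S>110),.008,'cork',(395,170,510,228))
rect(V<60,.049,'panel',(345,205,440,265))
rect(wood,.02,'handleA',(245,295,290,345))
rect(wood,.02,'handleB',(280,285,320,325))
for n,b in [('tub',(380,295,432,350)),('jar',(484,222,508,255))]:
    q=P[b[1]:b[3],b[0]:b[2]].reshape(-1,3);q=q[(q[:,2]>.02)];print(n,q.min(0),q.max(0))
rim=[[207,296],[282,257],[346,297],[269,352]];print(ray(C,rim,.045).round(3))
print('ply far edge',ray(C,[[437,233],[402,265],[388,211],[357,236]],.049).round(3))
crop=np.hstack([cv2.resize(im[250:370,200:360],(400,300),interpolation=2),cv2.resize(im[195:285,325:445],(400,300),interpolation=2)])
save('crop1',crop)
E
```

```text
[ 15 110 167] [0.54586198 0.30204046 0.00632692]
cork 1554 c [0.5436 0.3089] s [0.1654 0.2344] a 82.9 depth z [0.005 0.008 0.01 ]
panel 1521 c [0.5542 0.005 ] s [0.1115 0.1659] a 2.7 depth z [0.04  0.048 0.051]
handleA 229 c [ 0.5435 -0.3733] s [0.0196 0.0916] a 84.5 depth z [0.016 0.022 0.025]
handleB 170 c [ 0.5476 -0.2992] s [0.0202 0.0877] a 83.8 depth z [0.018 0.023 0.025]
tub [ 0.70916087 -0.73496395  0.02010831] [ 1.04621104 -0.15795797  0.69256332]
jar [ 0.71717371 -0.73496395  0.02017382] [1.04621104 0.21355465 0.69256332]
[[ 0.404 -0.429  0.045]
 [ 0.422 -0.234  0.045]
 [ 0.617 -0.231  0.045]
 [ 0.61  -0.434  0.045]]
ply far edge [[ 0.634  0.084  0.049]
 [ 0.643 -0.073  0.049]
 [ 0.487  0.081  0.049]
 [ 0.5   -0.058  0.049]]
```

View pics/crop1.png

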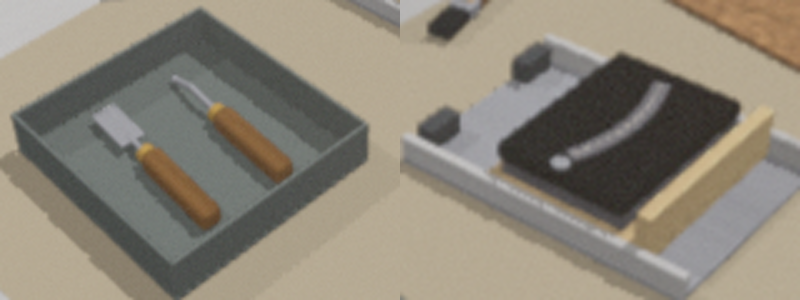

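The crop confirms it: left half, spatula blade at (118,122) and bent shank with tip at (175,80). So handle B is the seam tool. Right half: stud at (560,162), seam curving up to (662,88), plywood far wall at (705,180), carrier away from the stops.

Moving over the carrier's far edge with the fingers shut.

>>> {"api": "play_rows", "payload": {"motion": [[0, 0, 0, 0, -6.4, 0], [0, 0, 0, 0, -6.4, 0], [0, 0, 0, 0, -6.4, 0], [2.3, 0, -3.65, 0, 0, 0], [2.3, 0, -3.65, 0, 0, 0]], "fingers": 0, "squeeze": 60}}

```text
time_s: 0.65
eef_pos: [0.2268, 0.5282, 0.4041]
ee_rot: [-1.571, -0.039, 0.039]
force: [-0.2, -0.1, 0.7]
gripper_width: 0.0127
```

>>> {"api": "play_rows", "payload": {"motion": [[2.3, 0, -3.65, 0, 0, 0], [2.3, 0, -3.65, 0, 0, 0], [2.3, 0, -3.65, 0, 0, 0], [2.3, 0, -3.65, 0, 0, 0], [2.3, 0, -3.65, 0, 0, 0]]}}

```text
time_s: 1.15
eef_pos: [0.3508, 0.3501, 0.4045]
ee_rot: [-1.571, -0.037, 0.038]
force: [1.1, 0.3, 0.8]
gripper_width: -0.0004
```

>>> {"api": "play_rows", "payload": {"motion": [[2.3, 0, -3.65, 0, 0, 0], [2.3, 0, -3.65, 0, 0, 0], [2.3, 0, -3.65, 0, 0, 0], [2.3, 0, -3.65, 0, 0, 0], [2.3, 0, -3.65, 0, 0, 0]]}}

```text
time_s: 1.65
eef_pos: [0.4744, 0.1732, 0.4045]
ee_rot: [-1.57, -0.037, 0.037]
force: [1.0, 0.5, -0.3]
gripper_width: 0.0004
```

>>> {"api": "play_rows", "payload": {"motion": [[2.3, 0, -3.65, 0, 0, 0], [2.3, 0, -3.65, 0, 0, 0], [2.3, 0, -3.65, 0, 0, 0], [2.3, 0, -3.65, 0, 0, 0], [2.3, 0, -3.65, 0, 0, 0]]}}

```text
time_s: 2.15
eef_pos: [0.5979, -0.0037, 0.4043]
ee_rot: [-1.57, -0.036, 0.037]
force: [0.8, 0.2, 0.5]
gripper_width: 0.0
```

```bash
python3 - <<'E'
from h import *
st=observe();print({k:np.round(v,4) for k,v in st.items()})
print(R.from_rotvec(st['ee_rot']).as_matrix().round(3))
im,d=grab_frame('wrist');save('w1',im);np.savez('pics/w1.npz',im=im,d=d,p=st['eef_pos'],r=st['ee_rot'])
E
```

```text
{'time_s': np.float64(2.15), 'q': array([-1.143e-01,  2.291e-01, -8.830e-02,  1.254e+00,  2.000e-04,
       -1.613e-01]), 'qvel': array([-0.5635,  0.4229,  0.5287,  0.0987,  0.0035, -0.5603]), 'effort': array([  1.5584, -44.3156,  27.6136,   0.0813,  -0.1107,   0.3601]), 'eef_pos': array([ 0.5979, -0.0037,  0.4043]), 'ee_rot': array([-1.5702, -0.0365,  0.0374]), 'force': array([0.7528, 0.2449, 0.5398]), 'wrist_torque': array([ 0.0384, -0.0044,  0.0244]), 'gripper_width': np.float64(0.0)}
[[ 0.999 -0.001 -0.047]
 [ 0.047  0.     0.999]
 [-0.001 -1.     0.   ]]
```

View pics/w1.png

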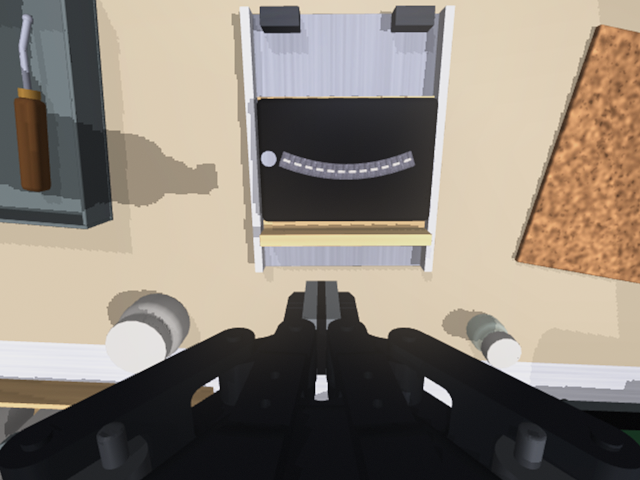

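The wrist view shows the stops at (280,18) and (413,18), the panel at (258–437, 98–220), the stud at (268,158), and the seam from (283,158) through (347,172) to (412,158). The far wall's edge is at row ~245, columns 260–432. The seam tool is in the bin with its handle at (33,143), and the cork is on the right.

```bash
cat > meas.py <<'E'
from h import *
def frame(f):
    z=np.load('pics/'+f+'.npz');st=dict(eef_pos=z['p'],ee_rot=z['r']);return z['im'],z['d'],cam('wrist',st)
def mask_rect(C,m,zp,box,name,pr=True):
    u0,v0,u1,v1=box;M=np.zeros(m.shape,bool);M[v0:v1,u0:u1]=1;m=(m&M).astype(np.uint8)
    n,l,s,_=cv2.connectedComponentsWithStats(m);k=l==1+np.argmax(s[1:,4]);v,u=np.nonzero(k)
    p=ray(C,np.c_[u,v],zp)[:,:2].astype(np.float32);r=cv2.minAreaRect(p)
    if pr: print(name,k.sum(),'c',np.round(r[0],4),'s',np.round(r[1],4),'a',round(r[2],1))
    return p,r,k
E
python3 - <<'E'
from meas import *
im,d,C=frame('w1');P=cloud(C,d);hsv=cv2.cvtColor(im,cv2.COLOR_RGB2HSV)
H,S,V=[hsv[...,i].astype(int) for i in range(3)]
mask_rect(C,V<50,.049,(245,85,450,230),'panel')
ply=(H>15)&(H<30)&(S>60)&(V>180)
p,r,k=mask_rect(C,ply,.049,(250,222,440,260),'ply');print(ply[235,340],hsv[240,340],np.median(P[238:242,300:400].reshape(-1,3),0))
f=[(np.nonzero(k[:,u])[0].max(),u) for u in (275,350,420)];print('far edge',ray(C,[(u,v+.5) for v,u in f],.049).round(4))
print('stops',ray(C,[(261,8),(299,8),(393,8),(433,8)],.026).round(4), 'depth',P[12,280],P[12,413])
print('stop near-carrier face low edge',ray(C,[(262,32),(300,31),(393,31),(436,31)],.006).round(4))
print('rails end',ray(C,[(258,271),(428,271)],.024).round(4))
g=(V>75)&(V<200)&(S<60)
p,r,k=mask_rect(C,g,.049,(275,140,420,190),'seam')
v,u=np.nonzero(k)
for a,b in [(u.min(),u.min()+6),(312,318),(344,350),(376,382),(u.max()-6,u.max())]:
    q=(u>=a)&(u<=b);print('seam',ray(C,[u[q].mean(),v[q].mean()],.049).round(4),round(u[q].mean(),1))
mask_rect(C,(V>150)&(S<60),.049,(258,148,278,168),'stud')
wood=(H<16)&(S>120)&(V>40)
mask_rect(C,wood,.022,(10,80,60,200),'handle')
print('tip',ray(C,[(26,20)],.01).round(4))
mask_rect(C,(H<22)&(S>85)&(V>100),.008,(500,20,640,300),'corkpart')
E
```

```text
panel 15525 c [0.5465 0.0123] s [0.1089 0.1499] a 3.1
ply 1874 c [0.6196 0.0207] s [0.0119 0.1658] a 3.2
True [ 23  70 229] [0.61975866 0.02497245 0.04865337]
far edge [[ 0.6291 -0.0473  0.049 ]
 [ 0.6257  0.0259  0.049 ]
 [ 0.6205  0.0941  0.049 ]]
stops [[ 0.4191 -0.0648  0.026 ]
 [ 0.4175 -0.0315  0.026 ]
 [ 0.4136  0.0509  0.026 ]
 [ 0.4119  0.086   0.026 ]] depth [ 0.42144128 -0.04804284  0.02631934] [0.41578514 0.0688575  0.02596956]
stop near-carrier face low edge [[ 0.4325 -0.0671  0.006 ]
 [ 0.4299 -0.0313  0.006 ]
 [ 0.4258  0.0563  0.006 ]
 [ 0.4239  0.0968  0.006 ]]
rails end [[ 0.6662 -0.0683  0.024 ]
 [ 0.6578  0.1143  0.024 ]]
seam 2011 c [0.549  0.0174] s [0.0252 0.1239] a 2.7
seam [[ 0.5475 -0.0413  0.049 ]] 282.6
seam [[ 0.5532 -0.0115  0.049 ]] 314.9
seam [[0.5547 0.0182 0.049 ]] 347.0
seam [[0.5501 0.0474 0.049 ]] 379.0
seam [[0.5413 0.0755 0.049 ]] 410.5
stud 186 c [ 0.5462 -0.0544] s [0.0131 0.013 ] a 47.0
handle 2672 c [ 0.5469 -0.2886] s [0.0287 0.088 ] a 84.4
tip [[ 0.434  -0.2842  0.01  ]]
corkpart 20505 c [0.539  0.3044] s [0.1459 0.2391] a 82.6
```

```bash
python3 - <<'E'
from meas import *
st=observe();print(st['time_s'],st['eef_pos'],np.abs(st['qvel']).max())
im,d=grab_frame('wrist');st=observe();print(st['eef_pos'],np.abs(st['qvel']).max());im,d=grab_frame('wrist');np.savez('pics/w2.npz',im=im,d=d,p=st['eef_pos'],r=st['ee_rot'])
im,d,C=frame('w2');hsv=cv2.cvtColor(im,cv2.COLOR_RGB2HSV)
H,S,V=[hsv[...,i].astype(int) for i in range(3)]
mask_rect(C,(V<50),.049,(200,50,480,240),'panel')
ply=(H>15)&(H<30)&(S>60)&(V>180)
p,r,k=mask_rect(C,ply,.049,(200,215,480,255),'ply')
g=(V>75)&(V<200)&(S<60)
p,r,k=mask_rect(C,g,.049,(260,130,440,190),'seam')
wood=(H<16)&(S>120)&(V>40)
mask_rect(C,wood,.022,(0,60,90,220),'handle')
E
```

```text
2.2 [ 0.60160037 -0.00829543  0.40420193] 0.10405486019550823
[ 0.59985866 -0.00595254  0.40408226] 0.05569947432963892
panel 16046 c [0.5465 0.0123] s [0.109 0.15 ] a 3.0
ply 1860 c [0.6198 0.0208] s [0.0114 0.1658] a 2.9
seam 2038 c [0.5491 0.0176] s [0.0252 0.1243] a 3.3
handle 2673 c [ 0.5468 -0.2886] s [0.0286 0.0881] a 84.4
```

```bash
python3 - <<'E'
from meas import *
z=np.load('pics/side0.npz');im,d=z['im'],z['d'];C=cam('side');P=cloud(C,d);hsv=cv2.cvtColor(im,cv2.COLOR_RGB2HSV)
H,S,V=[hsv[...,i].astype(int) for i in range(3)]
mask_rect(C,V<50,.049,(320,203,368,241),'side panel')
mask_rect(C,(H<20)&(S>110),.008,(320,172,400,208),'side cork')
wood=(H<16)&(S>130)&(V>60)
mask_rect(C,wood,.02,(303,272,345,293),'side handle seam')
mask_rect(C,wood,.02,(297,288,335,310),'side handle spat')
z=np.load('pics/scene0.npz');im,d=z['im'],z['d'];Cs=cam('scene')
hs=cv2.cvtColor(im,cv2.COLOR_RGB2HSV)
print('scene stud',ray(Cs,[373,243.6],.049))
st=observe();Cw=cam('wrist',st);Rm=R.from_rotvec(st['ee_rot']).as_matrix()
for p in [(0,.173,0),(-.011,.173,0)]: print('fingertip px',proj(Cw,st['eef_pos']+Rm@np.array(p)))
# fingertip world seen from scene and side now
for n in ('scene','side'):
    im,d=grab_frame(n);C=cam(n);u,v=proj(C,st['eef_pos']+Rm@np.array([0,.173,0]))[0];print(n,u,v)
    u,v=int(u),int(v);c=im[v-50:v+40,u-60:u+60].copy();c=cv2.resize(c,(480,360),interpolation=0);cv2.drawMarker(c,(240,200),(255,0,0),0,14);np.save('pics/c_'+n,c)
save('tipcheck',np.hstack([np.load('pics/c_scene.npy')[:,40:440],np.load('pics/c_side.npy')[:,40:440]]))
E
```

```text
side panel 785 c [0.5473 0.0011] s [0.1088 0.176 ] a 3.2
side cork 1259 c [0.5396 0.3094] s [0.1724 0.2383] a 82.6
side handle seam 211 c [ 0.546 -0.302] s [0.0315 0.0887] a 84.2
side handle spat 232 c [ 0.5391 -0.3762] s [0.0307 0.0889] a 84.7
scene stud [[ 0.54699213 -0.05541053  0.049     ]]
fingertip px [[322.16133802 300.1897306 ]]
fingertip px [[322.17548835 277.27055762]]
scene 412.0288765564452 175.02045950238232
side 364.6476516590585 174.49480249968312
```

View pics/tipcheck.png

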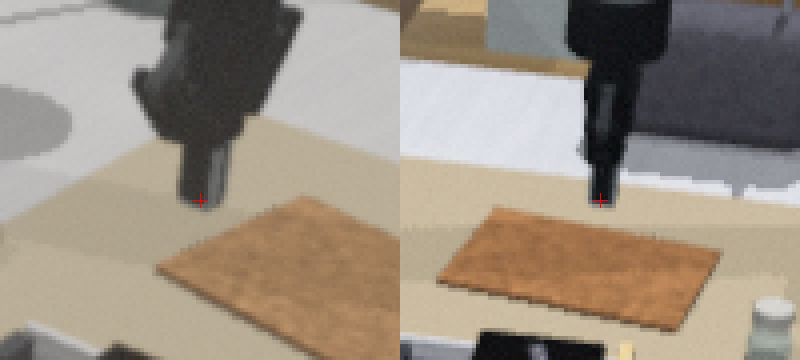

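Fingertips project onto themselves in both fixed views (markers at (200,200) and (600,200)). The wrist pose, scene and side cameras therefore agree (stud within 1 mm); the mask offsets came from visible side faces. The carrier's far face is at x≈0.626, y≈0.021 and needs about 56 mm of travel. Hooking now.

>>> {"api": "play_rows", "payload": {"motion": [[2.5, 0, 1.3, 0, 0, 0], [2.5, 0, 1.3, 0, 0, 0], [0, 4, 0, 0, 0, 0], [0, 4, 0, 0, 0, 0], [0, 4, 0, 0, 0, 0]]}}

```text
time_s: 2.9
eef_pos: [0.6453, 0.0283, 0.284]
ee_rot: [-1.57, -0.04, 0.039]
force: [-0.5, 0.2, 0.6]
gripper_width: -0.0003
```

>>> {"api": "play_rows", "payload": {"motion": [[0, 4, 0, 0, 0, 0], [0, 3, 0, 0, 0, 0], [0, 2.2, 0, 0, 0, 0], [0, 0, 0, 0, 0, 0], [0, 0, 0, 0, 0, 0]]}}

```text
time_s: 3.4
eef_pos: [0.6454, 0.0274, 0.193]
ee_rot: [-1.57, -0.038, 0.039]
force: [-0.2, -0.3, 0.5]
gripper_width: 0.0001
```

>>> {"api": "play_rows", "payload": {"motion": [[-0.6, 0, 0, 0, 0, 0], [-0.6, 0, 0, 0, 0, 0], [-0.6, 0, 0, 0, 0, 0], [-0.6, 0, 0, 0, 0, 0], [-0.6, 0, 0, 0, 0, 0]]}}

```text
time_s: 3.9
eef_pos: [0.6171, 0.0248, 0.1946]
ee_rot: [-1.57, -0.041, 0.033]
force: [4.7, 1.8, 2.7]
gripper_width: -0.0
```

>>> {"api": "play_rows", "payload": {"motion": [[-0.6, 0, 0, 0, 0, 0], [-0.6, 0, 0, 0, 0, 0], [-0.6, 0, 0, 0, 0, 0], [-0.6, 0, 0, 0, 0, 0], [-0.4, 0, 0, 0, 0, 0]]}}

```text
time_s: 4.4
eef_pos: [0.5873, 0.0233, 0.1925]
ee_rot: [-1.571, -0.036, 0.038]
force: [4.5, -0.1, 2.8]
gripper_width: 0.0003
```

>>> {"api": "play_rows", "payload": {"motion": [[-0.3, 0, 0, 0, 0, 0], [-0.3, 0, 0, 0, 0, 0], [-0.3, 0, 0, 0, 0, 0]]}}

```text
time_s: 4.7
eef_pos: [0.5819, 0.023, 0.1927]
ee_rot: [-1.57, -0.044, 0.03]
force: [18.0, -0.2, -11.5]
gripper_width: -0.0006
```

>>> {"api": "play_rows", "payload": {"motion": [[-0.3, 0, 0, 0, 0, 0], [0, 0, 0, 0, 0, 0], [0, 0, 0, 0, 0, 0]]}}

```text
time_s: 5.0
eef_pos: [0.5811, 0.0229, 0.193]
ee_rot: [-1.57, -0.048, 0.026]
force: [19.1, 0.9, -11.8]
gripper_width: 0.0
```

>>> {"api": "play_rows", "payload": {"motion": [[1.3, 0, 0, 0, 0, 0], [1.3, 0, 0, 0, 0, 0], [0, -3.5, 0, 0, 0, 0], [0, -3.5, 0, 0, 0, 0], [0, -3.5, 0, 0, 0, 0]]}}

```text
time_s: 5.5
eef_pos: [0.5996, 0.0246, 0.2962]
ee_rot: [-1.569, -0.03, 0.045]
force: [0.2, 0.6, 0.8]
gripper_width: 0.0002
```

>>> {"api": "play_rows", "payload": {"motion": [[-2, -3.5, 0, 0, 0, 0], [-2, -2, 0, 0, 0, 0], [-2, 0, 0, 0, 0, 0], [0, 0, 0, 0, 0, 0], [0, 0, 0, 0, 0, 0]]}}

```text
time_s: 6.0
eef_pos: [0.5407, 0.0216, 0.3511]
ee_rot: [-1.57, -0.033, 0.041]
force: [1.3, 0.2, 0.6]
gripper_width: -0.0002
```

```bash
python3 - <<'E'
from meas import *
st=observe();print(st['eef_pos'],st['force'],np.abs(st['qvel']).max())
im,d=grab_frame('wrist');np.savez('pics/w3.npz',im=im,d=d,p=st['eef_pos'],r=st['ee_rot']);save('w3',im)
E
```

```text
[0.54070381 0.02158539 0.3511012 ] [1.26128029 0.15302109 0.58064168] 0.026768069323225122
```

View pics/w3.png

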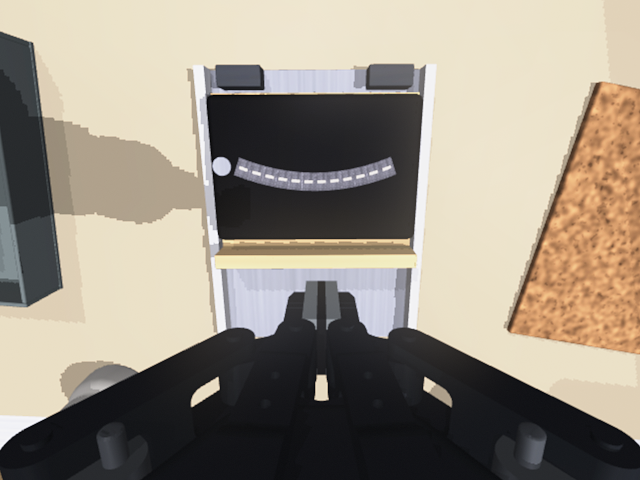

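Carrier against both stops (240,77) and (390,77). The seam runs from (237,166) through (315,181) to (393,166), stud at (222,166). Next: over the tool, fingers partly open.

>>> {"api": "play_rows", "payload": {"motion": [[-0.8, 0, -4.5, 0, 0, 0], [-0.8, 0, -4.5, 0, 0, 0], [-0.8, 0, -4.5, 0, 0, 0], [-0.8, 0, -4.5, 0, 0, 0], [-0.8, 0, -4.5, 0, 0, 0]], "fingers": 0.6}}

```text
time_s: 6.55
eef_pos: [0.5127, -0.207, 0.3515]
ee_rot: [-1.569, -0.036, 0.039]
force: [1.3, -1.0, -0.1]
gripper_width: 0.051
```

>>> {"api": "play_rows", "payload": {"motion": [[-0.8, 0, -4.5, 0, 0, 0], [-0.8, 0, -4.4, 0, 0, 0], [0, 0, 0, 0, 4.4, 0], [0, 0, 0, 0, 4.3, 0], [0, 0, 0, 0, 0, 0]]}}

```text
time_s: 7.05
eef_pos: [0.5011, -0.2956, 0.3512]
ee_rot: [-1.567, 0.085, -0.081]
force: [-0.3, -0.3, 0.2]
gripper_width: 0.0514
```

>>> {"api": "play_rows", "payload": {"motion": [[0, 0, 0, 0, 0, 0], [0, 0, 0, 0, 0, 0]]}}

```text
time_s: 7.25
eef_pos: [0.5013, -0.2946, 0.3521]
ee_rot: [-1.569, 0.082, -0.08]
force: [0.2, 0.2, 0.5]
gripper_width: 0.051
```

```bash
python3 - <<'E'
from meas import *
im,d,C=frame('w3');P=cloud(C,d);hsv=cv2.cvtColor(im,cv2.COLOR_RGB2HSV)
H,S,V=[hsv[...,i].astype(int) for i in range(3)]
ply=(H>15)&(H<30)&(S>60)&(V>150)
mask_rect(C,ply,.049,(200,245,430,275),'ply')
g=(V>75)&(V<215)&(S<60)
p,r,k=mask_rect(C,g,.049,(235,140,420,200),'seam')
pn,r2,_=mask_rect(C,(V<50)|g,.049,(205,90,425,242),'panel')
a=np.radians(3.0);ex=np.array([np.cos(a),np.sin(a)]);ey=np.array([-ex[1],ex[0]])
Y=p@ey;X=p@ex;print('Yrange',Y.min(),Y.max());c=np.polyfit(Y,X,2)
m=(Y.min()+Y.max())/2
for t in (-60,-30,0,30,60):
    y=m+t/1000;print(t,(np.polyval(c,y)*ex+y*ey).round(4))
mask_rect(C,(V>150)&(S<60),.049,(208,154,233,180),'stud')
st=observe();print(st['eef_pos'],st['gripper_width'],np.abs(st['qvel']).max(),R.from_rotvec(st['ee_rot']).as_matrix()[:2,0])
im,d=grab_frame('wrist');np.savez('pics/w4.npz',im=im,d=d,p=st['eef_pos'],r=st['ee_rot']);save('w4',im)
im,d,C=frame('w4');P=cloud(C,d);hsv=cv2.cvtColor(im,cv2.COLOR_RGB2HSV)
H,S,V=[hsv[...,i].astype(int) for i in range(3)]
wood=(H<16)&(S>120)&(V>40)&(P[...,2]>.02)&(P[...,2]<.03)
n,l,s,_=cv2.connectedComponentsWithStats(wood.astype(np.uint8))
for i in range(1,n):
    if s[i,4]>300:
        b=s[i];mask_rect(C,l==i,.024,(0,0,640,480),str(b))
E
```

```text
ply 441 c [0.5633 0.0175] s [0.0066 0.1651] a 3.3
seam 2804 c [0.495  0.0148] s [0.0251 0.1237] a 2.7
panel 24278 c [0.4941 0.0022] s [0.1143 0.1519] a 1.4
Yrange -0.07296759535536698 0.050709655146024
-60 [ 0.4926 -0.0454]
-30 [ 0.4994 -0.015 ]
0 [0.5006 0.0151]
30 [0.4963 0.0449]
60 [0.4864 0.0744]
stud 276 c [ 0.4926 -0.0575] s [0.0135 0.0134] a 45.3
[ 0.5012617  -0.29461688  0.35214337] 0.051046469166406136 0.00659223222390222 [ 0.99470812 -0.10273669]
[ 316  223   20   90 1740] 1740 c [ 0.5448 -0.2953] s [0.0179 0.0865] a 84.7
[ 232  224   25   71 1254] 1254 c [ 0.5284 -0.3671] s [0.0188 0.0669] a 84.5
```

View pics/w4.png

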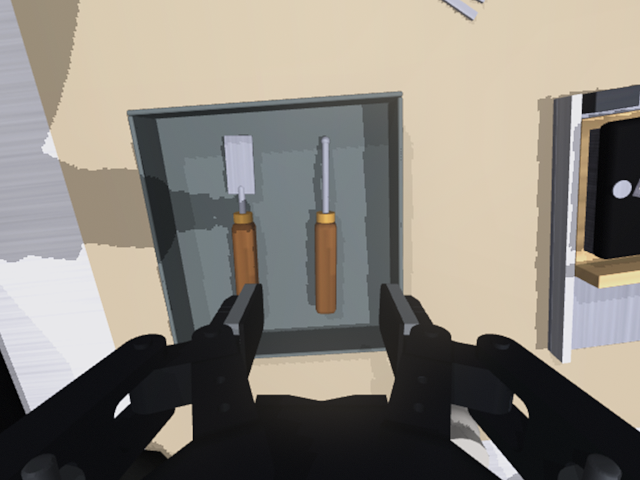

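Wrist view: seam tool tip at (325,138), handle x 316–336, rows 213–313; the spatula is at left (240,165–290). The jaws straddle the seam tool, nearly aligned.

>>> {"api": "play_rows", "payload": {"motion": [[2.2, 0, 0.2, 0, 0, 0], [2.1, 0, 0.2, 0, 0, 0], [0, 4, 0, 0, 0, 0], [0, 4, 0, 0, 0, 0], [0, 4, 0, 0, 0, 0]]}}

```text
time_s: 7.8
eef_pos: [0.5448, -0.295, 0.232]
ee_rot: [-1.57, 0.08, -0.082]
force: [0.4, -0.6, -0.5]
gripper_width: 0.0511
```

>>> {"api": "play_rows", "payload": {"motion": [[0, 3, 0, 0, 0, 0], [0, 1.5, 0, 0, 0, 0], [0, 0.6, 0, 0, 0, 0], [0, 0, 0, 0, 0, 0], [0, 0, 0, 0, 0, 0]]}}

```text
time_s: 8.3
eef_pos: [0.5452, -0.296, 0.1835]
ee_rot: [-1.571, 0.08, -0.084]
force: [-0.7, -0.0, -0.2]
gripper_width: 0.0514
```

>>> {"api": "play_rows", "payload": {"motion": [[0, 0.3, 0, 0, 0, 0], [0, 0, 0, 0, 0, 0], [0, 0, 0, 0, 0, 0], [0, 0, 0, 0, 0, 0], [0, 0, 0, 0, 0, 0]], "fingers": 0, "squeeze": 100}}

```text
time_s: 8.8
eef_pos: [0.5448, -0.2958, 0.1801]
ee_rot: [-1.57, 0.081, -0.084]
force: [-1.3, 0.6, 5.6]
gripper_width: 0.0175
```

>>> {"api": "play_rows", "payload": {"motion": [[0, 0, 0, 0, 0, 0], [0, -1, 0, 0, 0, 0], [0, -2, 0, 0, 0, 0], [0, -3, 0, 0, 0, 0], [0, -3, 0, 0, 0, 0]]}}

```text
time_s: 9.3
eef_pos: [0.5437, -0.295, 0.2692]
ee_rot: [-1.568, 0.083, -0.081]
force: [-0.2, -0.3, -0.4]
gripper_width: 0.0178
```

>>> {"api": "play_rows", "payload": {"motion": [[0, -3, 0, 0, 0, 0], [0, -3, 0, 0, 0, 0], [0, -2, 0, 0, 0, 0], [0, 0, 0, 0, 0, 0], [0, 0, 0, 0, 0, 0]]}}

```text
time_s: 9.8
eef_pos: [0.544, -0.2953, 0.3486]
ee_rot: [-1.569, 0.082, -0.082]
force: [-0.0, -0.3, -1.4]
gripper_width: 0.0174
```

>>> {"api": "play_rows", "payload": {"motion": [[0, 0, 0, 0, 0, -6], [0, 0, 0, 0, 0, -6], [0, 0, 0, 0, 0, -6], [0, 0, 0, 0, 0, 0], [0, 0, 0, 0, 0, 0]]}}

```text
time_s: 10.3
eef_pos: [0.5432, -0.2949, 0.3467]
ee_rot: [-1.57, -0.16, -0.325]
force: [0.5, -0.5, -1.4]
gripper_width: 0.0176
```

>>> {"api": "play_rows", "payload": {"motion": [[0, 0, 0, 0, 0, 0], [0, 0, 0, 0, 0, 0]]}}

```text
time_s: 10.5
eef_pos: [0.5446, -0.2956, 0.3483]
ee_rot: [-1.571, -0.164, -0.327]
force: [-0.1, 0.7, -1.5]
gripper_width: 0.0174
```

```bash
python3 - <<'E'
from meas import *
im,d,C=frame('w4')
print('tip in bin',ray(C,[[325.3,139.5]],.0095), 'row135',ray(C,[[325.3,135]],.0095)); print(im[130:145,325].sum(1))
st=observe();print(st['eef_pos'],st['force'],np.abs(st['qvel']).max());Rm=R.from_rotvec(st['ee_rot']).as_matrix();print(Rm.round(3))
tip=st['eef_pos']+Rm@np.array([-.115,.1706,0]);print('nominal tip',tip)
cs=[]
for n,sc in (('scene',4),('side',4),('wrist',1)):
    im,d=grab_frame(n);C=cam(n,st);u,v=proj(C,tip)[0];print(n,u,v)
    np.savez('pics/t_'+n+'.npz',im=im,d=d)
    if n!='wrist':
        u0,v0=int(u)-50,int(v)-38;c=cv2.resize(im[v0:v0+75,u0:u0+100],(400,300),interpolation=0)
        cv2.circle(c,(int((u-u0)*4),int((v-v0)*4)),4,(255,0,0),1)
    else: c=cv2.resize(im,(400,300));cv2.circle(c,(int(u*.625),int(v*.625)),4,(255,0,0),1)
    print(n,'origin' ,(u0,v0));cs.append(c)
save('tip2',np.vstack([np.hstack(cs[:2]),np.hstack([cs[2],np.zeros_like(cs[2])])]))
E
```

```text
tip in bin [[ 0.43139469 -0.283667    0.0095    ]] row135 [[ 0.42768546 -0.2832929   0.0095    ]]
[364 363 365 363 367 311 321 423 477 550 587 571 551 567 578]
[ 0.54460254 -0.2955558   0.34830335] [-0.137032    0.65214507 -1.52198439] 0.004727619862719804
[[ 0.946  0.306  0.104]
 [-0.099 -0.032  0.995]
 [ 0.308 -0.952  0.   ]]
nominal tip [ 0.48796205 -0.28956008  0.15060341]
scene 279.8058041670873 243.1694304406964
scene origin (229, 205)
side 305.998344770178 239.3742733874455
side origin (255, 201)
wrist 322.32316753956803 3.805156516598487
wrist origin (255, 201)
```

View pics/tip2.png

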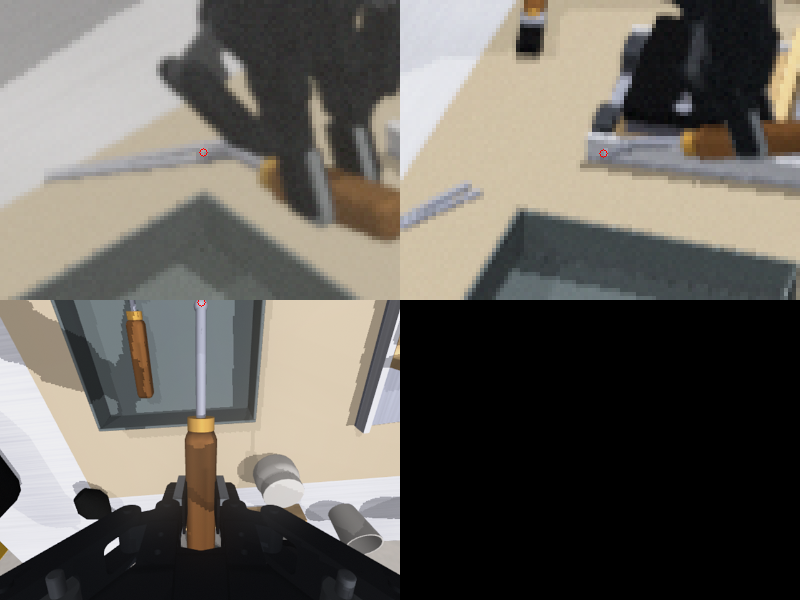

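Nominal tip coincides with the seen ball tip in all three views (circles on the ball at (203,152), (603,153) and (201,303)). The tool is gripped straight, the spatula still in the bin. Carrying it over to the seam start.

>>> {"api": "play_rows", "payload": {"motion": [[-0.3, -0.1, 3.5, 0, 0, 0], [-0.3, -0.1, 3.5, 0, 0, 0], [-0.3, -0.1, 3.5, 0, 0, 0], [-0.3, -0.1, 3.5, 0, 0, 0], [-0.3, -0.1, 3.5, 0, 0, 0]]}}

```text
time_s: 11.15
eef_pos: [0.5468, -0.1184, 0.3491]
ee_rot: [-1.572, -0.165, -0.329]
force: [0.5, 0.3, -0.8]
gripper_width: 0.0177
```

>>> {"api": "play_rows", "payload": {"motion": [[-0.3, -0.1, 3.5, 0, 0, 0], [-0.3, -0.1, 3.5, 0, 0, 0], [0, 0, 0, 0, 0, 0], [0, 0, 0, 0, 0, 0], [0, 0, 0, 0, 0, 0]]}}

```text
time_s: 11.65
eef_pos: [0.548, -0.05, 0.3491]
ee_rot: [-1.572, -0.165, -0.329]
force: [-0.1, 0.3, -1.0]
gripper_width: 0.0174
```

```bash
cat > tip.py <<'E'
from meas import *
import sys
TT=np.array([-.115,.1706,0])
def tip():
    st=observe();Rm=R.from_rotvec(st['ee_rot']).as_matrix();return st,Rm,st['eef_pos']+Rm@TT
if __name__=='__main__':
    st,Rm,t=tip();print('t',st['time_s'],'tip',t.round(4),'F',st['force'].round(2),'w',st['gripper_width'].round(4))
    g=np.array(list(map(float,sys.argv[1:]))).reshape(-1,3)
    for q in g: print(q,'tool cm',(Rm.T@(q-t)*100).round(2)); t=q
    print(Rm.round(3).tolist())
E
python3 tip.py .4925 -.0435 .075 .4925 -.0435 .048 .4992 -.015 .048 .5006 .0151 .048 .4963 .0449 .048 .4868 .073 .048 .4868 .073 .12
```

```text
Traceback (most recent call last):
  File "tip.py", line 7, in <module>
    st,Rm,t=tip();print('t',st['time_s'],'tip',t.round(4),'F',st['force'].round(2),'w',st['gripper_width'].round(4))
                                                                                       ^^^^^^^^^^^^^^^^^^^^^^^^^
AttributeError: 'float' object has no attribute 'round'
```

```bash
sed -i "s/st\['gripper_width'\].round(4)/round(float(st['gripper_width']),4)/" tip.py
python3 tip.py .4925 -.0435 .075 .4925 -.0435 .048 .4992 -.015 .048 .5006 .0151 .048 .4963 .0449 .048 .4868 .073 .048 .4868 .073 .12
```

```text
t 11.65 tip [ 0.4918 -0.0442  0.1513] F [-0.09  0.31 -1.05] w 0.0174
[ 0.4925 -0.0435  0.075 ] tool cm [-2.3   7.27  0.08]
[ 0.4925 -0.0435  0.048 ] tool cm [-0.84  2.57  0.  ]
[ 0.4992 -0.015   0.048 ] tool cm [0.35 0.11 2.9 ]
[0.5006 0.0151 0.048 ] tool cm [-0.17 -0.06  3.01]
[0.4963 0.0449 0.048 ] tool cm [-0.7  -0.23  2.92]
[0.4868 0.073  0.048 ] tool cm [-1.18 -0.38  2.69]
[0.4868 0.073  0.12  ] tool cm [ 2.23 -6.85 -0.  ]
[[0.946, 0.308, 0.105], [-0.1, -0.033, 0.994], [0.309, -0.951, -0.0]]
```

>>> {"api": "play_rows", "payload": {"motion": [[-0.6, 1.8, 0, 0, 0, 0], [-0.6, 1.8, 0, 0, 0, 0], [-0.6, 1.8, 0, 0, 0, 0], [-0.5, 1.8, 0, 0, 0, 0], [-0.4, 1.2, 0.1, 0, 0, 0]]}}

```text
time_s: 12.15
eef_pos: [0.5479, -0.0498, 0.2593]
ee_rot: [-1.572, -0.162, -0.329]
force: [-0.4, 0.2, -0.7]
gripper_width: 0.0177
```

>>> {"api": "play_rows", "payload": {"motion": [[0, 0, 0, 0, 0, 0], [0, 0, 0, 0, 0, 0], [0, 0, 0, 0, 0, 0]]}}

```text
time_s: 12.45
eef_pos: [0.549, -0.0489, 0.2619]
ee_rot: [-1.572, -0.167, -0.331]
force: [-0.1, -0.1, -0.7]
gripper_width: 0.0175
```

```bash
python3 - <<'E'
from tip import *
st,Rm,t=tip();print(t,st['force'])
cs=[]
for n in ('scene','side'):
    im,d=grab_frame(n);C=cam(n,st);u,v=proj(C,t)[0];u0,v0=int(u)-50,int(v)-38;print(n,u,v)
    c=cv2.resize(im[v0:v0+75,u0:u0+100],(400,300),interpolation=0)
    for p,col in ((t,(255,0,0)),((.4926,-.0454,.049),(0,255,0)),((.5006,.0151,.049),(0,255,0)),((.4864,.0744,.049),(0,255,0))):
        q=(proj(C,p)[0]-[u0,v0]+.5)*4;cv2.circle(c,(int(q[0]),int(q[1])),4,col,1)
    cs.append(c)
save('tip3',np.hstack(cs))
E
python3 tip.py .4925 -.0435 .048
```

```text
[ 0.49309918 -0.04308062  0.06397004] [-0.14602098 -0.14196737 -0.65664225]
scene 359.20397929658395 227.3023883951128
side 327.0238708150138 221.52684236222052
t 12.55 tip [ 0.493  -0.0429  0.064 ] F [-0.07 -0.09 -0.56] w 0.0178
[ 0.4925 -0.0435  0.048 ] tool cm [-0.54  1.51 -0.07]
[[0.945, 0.31, 0.104], [-0.099, -0.033, 0.995], [0.311, -0.95, -0.0]]
```

View pics/tip3.png

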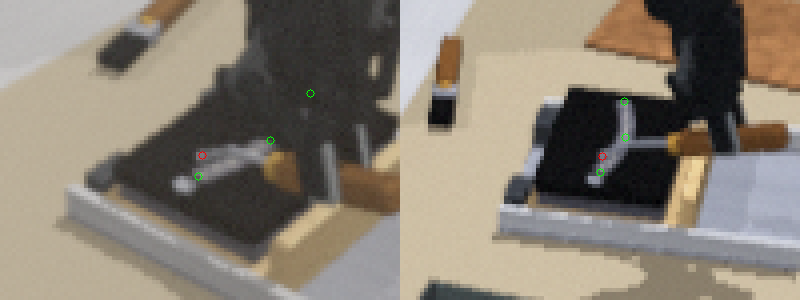

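Seam points (green) sit on the grey band in both views, and the tip (red; (202,155) and (602,156)) hovers just beyond the stud. Pressing down gently.

>>> {"api": "play_rows", "payload": {"motion": [[-0.2, 0.6, -0.1, 0, 0, 0], [-0.1, 0.3, 0, 0, 0, 0], [-0.1, 0.3, 0, 0, 0, 0], [-0.1, 0.3, 0, 0, 0, 0], [0, 0, 0, 0, 0, 0]]}}

```text
time_s: 13.05
eef_pos: [0.5481, -0.0495, 0.2447]
ee_rot: [-1.572, -0.165, -0.328]
force: [-0.3, 0.7, 2.7]
gripper_width: 0.0179
```

>>> {"api": "play_rows", "payload": {"motion": [[0, 0, 0, 0, 0, 0], [0, 0, 0, 0, 0, 0]]}}

```text
time_s: 13.25
eef_pos: [0.548, -0.0495, 0.2451]
ee_rot: [-1.572, -0.165, -0.329]
force: [-0.5, 0.6, 1.3]
gripper_width: 0.0174
```

```bash
python3 tip.py .4992 -.015 .048 .5006 .0151 .048 .4963 .0449 .048 .4868 .073 .048
```

```text
t 13.25 tip [ 0.4917 -0.0436  0.0473] F [-0.49  0.63  1.26] w 0.0174
[ 0.4992 -0.015   0.048 ] tool cm [0.45 0.07 2.92]
[0.5006 0.0151 0.048 ] tool cm [-0.17 -0.05  3.01]
[0.4963 0.0449 0.048 ] tool cm [-0.7  -0.23  2.92]
[0.4868 0.073  0.048 ] tool cm [-1.18 -0.38  2.7 ]
[[0.946, 0.308, 0.104], [-0.099, -0.032, 0.995], [0.309, -0.951, -0.0]]
```

>>> {"api": "play_rows", "payload": {"motion": [[0.12, 0.04, 0.58, 0, 0, 0], [0.11, 0.04, 0.58, 0, 0, 0], [0.09, 0.04, 0.58, 0, 0, 0], [0.07, 0.03, 0.58, 0, 0, 0], [0.05, 0.02, 0.58, 0, 0, 0]]}}

```text
time_s: 13.75
eef_pos: [0.5559, -0.0206, 0.2447]
ee_rot: [-1.572, -0.166, -0.328]
force: [-1.2, -2.8, 1.8]
gripper_width: 0.0179
```

```bash
python3 tip.py .4992 -.015 .047 .5006 .0151 .047 .4963 .0449 .047 .4868 .073 .047
```

```text
t 13.75 tip [ 0.4996 -0.0147  0.0469] F [-1.15 -2.76  1.79] w 0.0179
[ 0.4992 -0.015   0.047 ] tool cm [-0.03 -0.03 -0.03]
[0.5006 0.0151 0.047 ] tool cm [-0.17 -0.05  3.01]
[0.4963 0.0449 0.047 ] tool cm [-0.7  -0.23  2.92]
[0.4868 0.073  0.047 ] tool cm [-1.18 -0.38  2.7 ]
[[0.946, 0.308, 0.104], [-0.099, -0.033, 0.995], [0.309, -0.951, -0.0]]
```

>>> {"api": "play_rows", "payload": {"motion": [[0.01, 0.02, 0.6, 0, 0, 0], [-0.01, 0, 0.6, 0, 0, 0], [-0.03, -0.01, 0.6, 0, 0, 0], [-0.05, -0.02, 0.6, 0, 0, 0], [-0.07, -0.02, 0.6, 0, 0, 0]]}}

```text
time_s: 14.25
eef_pos: [0.5576, 0.0094, 0.2447]
ee_rot: [-1.571, -0.166, -0.329]
force: [0.2, -2.5, 1.0]
gripper_width: 0.0176
```

>>> {"api": "play_rows", "payload": {"motion": [[-0.1, -0.03, 0.58, 0, 0, 0], [-0.12, -0.04, 0.58, 0, 0, 0], [-0.14, -0.05, 0.58, 0, 0, 0], [-0.16, -0.05, 0.58, 0, 0, 0], [-0.18, -0.06, 0.58, 0, 0, 0]]}}

```text
time_s: 14.75
eef_pos: [0.553, 0.039, 0.2445]
ee_rot: [-1.571, -0.166, -0.329]
force: [1.3, -2.1, 1.5]
gripper_width: 0.0178
```

```bash
python3 - <<'E'
from tip import *
st,Rm,t=tip();print(t,st['force'],st['gripper_width']);im,d=grab_frame('side');C=cam('side');u0,v0=300,180
c=cv2.resize(im[v0:v0+75,u0:u0+100],(800,600),interpolation=0)
for p,col in ((t,(255,0,0)),((.4963,.0449,.049),(0,255,0)),((.4864,.0744,.049),(0,255,0))):
    q=(proj(C,p)[0]-[u0,v0]+.5)*8;cv2.circle(c,(int(q[0]),int(q[1])),6,col,1)
save('tip4',c)
E
python3 tip.py .4963 .0449 .047 .4868 .073 .047
```

```text
[0.4967635  0.04494512 0.046734  ] [ 1.30532369 -2.06123637  1.53883914] 0.017785694696663367
t 14.8 tip [0.4962 0.0461 0.0466] F [0.24 1.76 2.59] w 0.0177
[0.4963 0.0449 0.047 ] tool cm [ 0.03 -0.03 -0.12]
[0.4868 0.073  0.047 ] tool cm [-1.18 -0.38  2.7 ]
[[0.946, 0.307, 0.103], [-0.099, -0.03, 0.995], [0.309, -0.951, 0.002]]
```

View pics/tip4.png

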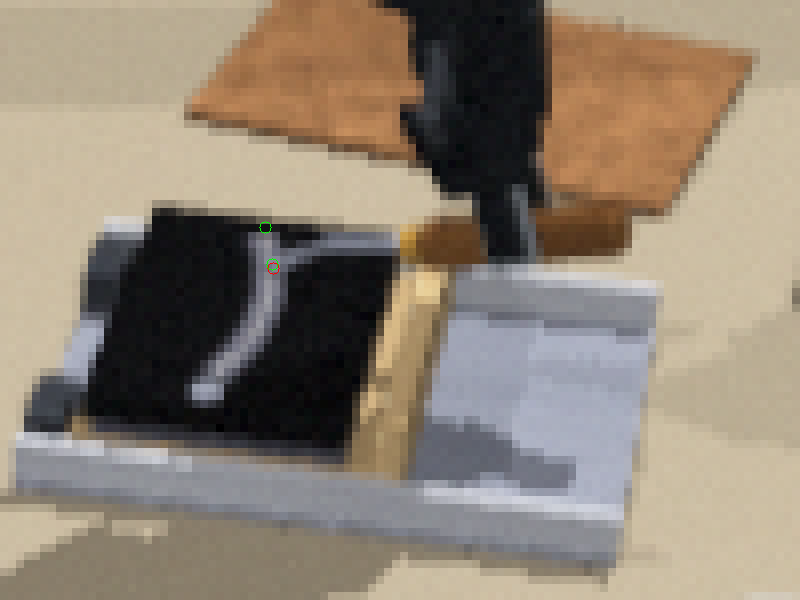

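The ball tip rests on the band at (272,262), on its computed spot, near the three-quarter point. Finishing the run, then lifting.

>>> {"api": "play_rows", "payload": {"motion": [[-0.21, -0.05, 0.52, 0, 0, 0], [-0.22, -0.06, 0.52, 0, 0, 0], [-0.23, -0.07, 0.52, 0, 0, 0], [-0.25, -0.08, 0.52, 0, 0, 0], [-0.25, -0.08, 0.52, 0, 0, 0]]}}

```text
time_s: 15.3
eef_pos: [0.5435, 0.066, 0.2441]
ee_rot: [-1.572, -0.165, -0.329]
force: [2.2, -2.1, 2.1]
gripper_width: 0.0177
```

>>> {"api": "play_rows", "payload": {"motion": [[0, 0, 0, 0, 0, 0], [0, 0, 0, 0, 0, 0], [0, 0, 0, 0, 0, 0]]}}

```text
time_s: 15.6
eef_pos: [0.543, 0.066, 0.2436]
ee_rot: [-1.57, -0.164, -0.327]
force: [-0.6, 2.8, 2.2]
gripper_width: 0.0174
```

```bash
python3 tip.py .4868 .073 .047 .4868 .073 .13
```

```text
t 15.6 tip [0.4862 0.0721 0.0459] F [-0.61  2.75  2.25] w 0.0174
[0.4868 0.073  0.047 ] tool cm [ 0.08 -0.09  0.09]
[0.4868 0.073  0.13  ] tool cm [ 2.55 -7.9   0.01]
[[0.947, 0.305, 0.104], [-0.099, -0.031, 0.995], [0.307, -0.952, 0.001]]
```

>>> {"api": "play_rows", "payload": {"motion": [[0.2, -0.6, 0, 0, 0, 0], [0.4, -1.2, 0, 0, 0, 0], [0.6, -1.8, 0, 0, 0, 0], [0.7, -2.2, 0, 0, 0, 0], [0.7, -2.2, 0, 0, 0, 0]]}}

```text
time_s: 16.1
eef_pos: [0.5433, 0.0653, 0.3293]
ee_rot: [-1.573, -0.164, -0.328]
force: [0.2, 0.2, -0.6]
gripper_width: 0.0176
```

>>> {"api": "play_rows", "payload": {"motion": [[0, 0, 0, 0, 0, 6], [0, 0, 0, 0, 0, 6], [0, 0, 0, 0, 0, 6], [0.1, 0, 4, 0, 0, 0], [0.1, 0, 4, 0, 0, 0]]}}

```text
time_s: 16.6
eef_pos: [0.5549, 0.1446, 0.3289]
ee_rot: [-1.57, 0.084, -0.085]
force: [0.8, -0.5, -1.1]
gripper_width: 0.0176
```

>>> {"api": "play_rows", "payload": {"motion": [[0.1, 0, 4, 0, 0, 0], [0.1, 0, 4, 0, 0, 0], [0.2, 0, 4, 0, 0, 0], [0.2, 0, 4, 0, 0, 0], [0, 0, 0, 0, 0, 0]]}}

```text
time_s: 17.1
eef_pos: [0.5773, 0.3074, 0.3289]
ee_rot: [-1.567, 0.077, -0.08]
force: [-0.1, -0.4, -1.4]
gripper_width: 0.0174
```

>>> {"api": "play_rows", "payload": {"motion": [[0, 0, 0, 0, 0, 0], [0, 0, 0, 0, 0, 0]]}}

```text
time_s: 17.3
eef_pos: [0.5765, 0.3026, 0.3283]
ee_rot: [-1.57, 0.083, -0.082]
force: [0.6, -0.7, -1.4]
gripper_width: 0.0177
```

```bash
python3 - <<'E'
from tip import *
st,Rm,t=tip();print(t,st['eef_pos'],Rm.round(3).tolist(),st['force'])
butt=st['eef_pos']+Rm@np.array([.045,.166,0]);print('butt',butt)
z=np.load('pics/side0.npz')
for nm in ('scene','side'):
    z=np.load(f'pics/{nm}0.npz');C=cam(nm);hsv=cv2.cvtColor(z['im'],cv2.COLOR_RGB2HSV).astype(int)
    box=(395,170,510,228) if nm=='scene' else (320,172,400,208)
    p,r,_=mask_rect(C,(hsv[...,0]<20)&(hsv[...,1]>100),.008,box,nm+' cork')
    a=np.radians(-7.3);ex=np.array([np.cos(a),np.sin(a)]);ey=np.array([-ex[1],ex[0]])
    for q in (t,butt): print((q[:2]-r[0])@ex,(q[:2]-r[0])@ey)
c=[]
for n in ('scene','side'):
    im,d=grab_frame(n);C=cam(n);u,v=proj(C,(.56,.3,.06))[0].astype(int);c.append(cv2.resize(im[max(v-56,0):v+57,u-75:u+75],(400,300),interpolation=0))
save('cork1',np.hstack(c))
E
```

```text
[0.46206512 0.31450159 0.15773684] [0.5765092  0.30258626 0.32829457] [[0.994, -0.0, 0.105], [-0.105, -0.001, 0.994], [-0.0, -1.0, -0.001]] [ 0.57612655 -0.65403563 -1.40198745]
butt [0.62118242 0.29770219 0.16227816]
scene cork 2566 c [0.5435 0.3096] s [0.1699 0.237 ] a 82.5
-0.08135177761817393 -0.005469239952658948
0.0786104015905872 -0.0019142879107952448
side cork 1286 c [0.5398 0.3097] s [0.1769 0.2397] a 82.4
-0.0777038026873832 -0.005076978146626413
0.08225837652137795 -0.0015220261047627077
```

View pics/cork1.png

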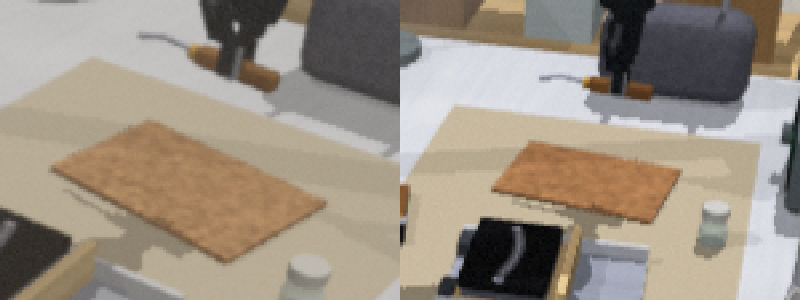

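The tool is held level above the middle of the cork; the jar at (305,272) and (713,225) is clear. Lowering.

>>> {"api": "play_rows", "payload": {"motion": [[0, 3, 0, 0, 0, 0], [0, 3, 0, 0, 0, 0], [0, 3, 0, 0, 0, 0], [0, 2.5, 0, 0, 0, 0], [0, 1.3, 0, 0, 0, 0]]}}

```text
time_s: 17.9
eef_pos: [0.5756, 0.3018, 0.1978]
ee_rot: [-1.571, 0.086, -0.08]
force: [-1.3, -0.1, -1.0]
gripper_width: 0.0175
```

>>> {"api": "play_rows", "payload": {"motion": [[0, 0.6, 0, 0, 0, 0], [0, 0.4, 0, 0, 0, 0], [0, 0.2, 0, 0, 0, 0], [0, 0.2, 0, 0, 0, 0], [0, 0, 0, 0, 0, 0]]}}

```text
time_s: 18.4
eef_pos: [0.577, 0.3037, 0.187]
ee_rot: [-1.569, 0.081, -0.083]
force: [0.4, 0.7, -0.8]
gripper_width: 0.0177
```

>>> {"api": "play_rows", "payload": {"motion": [[0, 0, 0, 0, 0, 0], [0, 0, 0, 0, 0, 0]]}}

```text
time_s: 18.6
eef_pos: [0.5769, 0.3036, 0.1867]
ee_rot: [-1.569, 0.081, -0.083]
force: [-0.2, 0.7, 0.1]
gripper_width: 0.0176
```

>>> {"api": "play_rows", "payload": {"motion": [[0, 0.1, 0, 0, 0, 0], [0, 0.1, 0, 0, 0, 0], [0, 0.1, 0, 0, 0, 0], [0, 0, 0, 0, 0, 0], [0, 0, 0, 0, 0, 0]]}}

```text
time_s: 19.1
eef_pos: [0.5767, 0.3035, 0.1841]
ee_rot: [-1.569, 0.082, -0.082]
force: [-1.9, -0.7, 4.7]
gripper_width: 0.0177
```

Contact felt (about 5 N). Releasing slowly and rising.

>>> {"api": "play_rows", "payload": {"motion": [[0, 0, 0, 0, 0, 0], [0, 0, 0, 0, 0, 0], [0, 0, 0, 0, 0, 0], [0, 0, 0, 0, 0, 0], [0, 0, 0, 0, 0, 0]], "fingers": 0.6, "squeeze": 20}}

```text
time_s: 19.6
eef_pos: [0.5767, 0.3035, 0.183]
ee_rot: [-1.569, 0.082, -0.082]
force: [-0.4, 0.6, 0.6]
gripper_width: 0.0511
```

>>> {"api": "play_rows", "payload": {"motion": [[0, -1, 0, 0, 0, 0], [0, -3, 0, 0, 0, 0], [0, -4, 0, 0, 0, 0], [0, -4, 0, 0, 0, 0], [0, -4, 0, 0, 0, 0]]}}

```text
time_s: 20.1
eef_pos: [0.5765, 0.3034, 0.3455]
ee_rot: [-1.569, 0.082, -0.082]
force: [0.5, 0.3, -0.6]
gripper_width: 0.0514
```

>>> {"api": "play_rows", "payload": {"motion": [[-3, -2, 0, 0, 0, 0], [-3, 0, 0, 0, 0, 0], [0, 0, 0, 0, 0, 0], [0, 0, 0, 0, 0, 0]]}}

```text
time_s: 20.5
eef_pos: [0.5165, 0.3098, 0.364]
ee_rot: [-1.569, 0.081, -0.083]
force: [0.5, 0.8, -0.4]
gripper_width: 0.0513
```

```bash
python3 - <<'E'
from meas import *
st=observe();print(st['time_s'],st['eef_pos'],st['force'])
im,d=grab_frame('wrist');C=cam('wrist',st);s,_=grab_frame('scene');P=cloud(C,d)
save('end',np.hstack([cv2.resize(im,(400,300)),cv2.resize(s,(400,300))]))
hsv=cv2.cvtColor(im,cv2.COLOR_RGB2HSV).astype(int)
k=(hsv[...,0]<16)&(hsv[...,1]>120)&(P[...,2]>.024)&(P[...,2]<.034)
mask_rect(C,k,.028,(0,0,640,480),'handle')
E
```

```text
20.5 [0.51652565 0.30983126 0.36403713] [ 0.46170751  0.83729686 -0.37495473]
handle 1654 c [0.5764 0.3037] s [0.0187 0.0866] a 84.5
```

View pics/end.png

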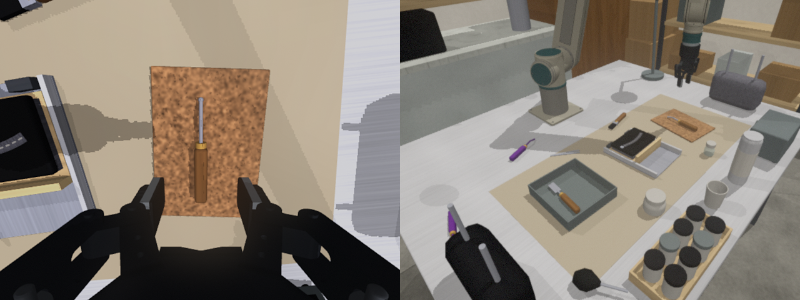

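The seam tool lies wholly on the cork: tip at (201,98), butt at (201,202), with margin on every side. The spatula is in the bin, the carrier is home, and the tub and jar are in place. Handing in.

```bash
python3 -c "from workcell import sign_off; print(sign_off())"
```

```text
the job is handed in; nothing more can be done
None
```

The job is done and handed in at about 20.6 s of the 66 s allowed; no verdict was reported.

- **Carrier:** I hooked its far edge and drew it home. It stopped with about 19 N on the fingers, and the wrist view then showed it against both stops.
- **Seam tool:** I lifted it from the bin, pitched its tip about 18° down and ran the tip along the seam from the stud end at about 60 mm/s. By the arm's pose the tip stayed within about 3 mm of the measured seam points. The contact force, taken from the wrist reading, was roughly 2–4 N. The far end was at about y +0.072 m.
- **Laying down:** I set it level on the cork with a contact of about 5 N and released it. The handle then measured 0.5764, 0.3037 m, with tip and butt about 80 mm either side of the pad's middle, so about 40 mm inside its ends.

The last picture shows the spatula in the bin, the carrier home, the tub and jar in place, and the gripper clear.

One disagreement came up: early centre estimates from colour masks differed by up to 14 mm between cameras, because side faces were visible in the masks. Single points such as the stud and the tool tip agreed to 1–2 mm, so I used those. The wrist force had about ±0.7 N of noise in the vertical direction, so the pressing force is only rough. Nothing failed in the checks. I viewed 12 pictures, two over the budget.

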